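# Load the two-tier drying rack

### The job

Load the dried dough pots on the two-tier wooden drying rack: stand the two low pots, the ones with bare noodle hair, in the two round recesses of the bottom board; then set the loose deck over them, down on the rack's two pins; then stand the two taller pots with a wooden bead on top, which do not fit under the deck, in the deck's two recesses. Everything must end upright and fully seated, and the bowl of dough, the dye cup and the pink dough ball stay where they are.

Things in the scene. Friction and masses are not known exactly. Their poses are not given: they have to be found in the camera images.
- rack: Fixed wooden rack: bottom board 250 (x) x 84 mm, top at z 20 mm, recesses 60 mm wide, 5 deep at x = -55 and +55 mm, floors at z 15. End panels (16 thick, 74 wide, at x = -115 and +115) reach z 81; on each a dark pin, 12 mm thick tapering to 5, tip at z 94. Origin: table height under the board's middle; x along it, z up; same either way round.
- deck: Loose deck 250 (x) x 84 x 14 mm, 350 g, first flat on the table. Origin: middle of underside, z up; fits either way. Grip its dark bar: 13 mm thick, 72 long, parallel to y over the middle, axis at z 52, on pillars at y = -26, +26. Pin holes 20 mm wide at x = -115, +115; recesses 60 mm wide at x = -68, +68, floors at z 9, all y = 0. Seated, its origin is at z 81 on the rack.
- low_pot_a: A low dried dough pot, about 52 x 55 mm and 58 mm high, pink and white, bare mop of noodle hair, no bead. Origin: middle of its foot, z up; nearly round, yaw does not matter. Grip the body from above, 35 mm above the foot, about 45 mm across; the hair overhangs but does not obstruct fingers. 75 g.
- low_pot_b: The other low dried dough pot, about 57 x 58 mm and 57 mm high, pink and white, bare mop of noodle hair, no bead. Origin: middle of its foot, z up; nearly round, yaw does not matter. Grip the body from above, 35 mm above the foot, about 45 mm across; the hair overhangs but does not obstruct fingers. 75 g.
- tall_pot_a: A taller dried dough pot, about 52 x 55 mm and 77 mm high to the top of a dark wooden bead, 15 mm across, that stands on a pick over its noodle hair. Origin: middle of its foot, z up; nearly round, yaw does not matter. Grip the body from above, 35 mm above the foot, about 45 mm across; the hair overhangs but does not obstruct fingers. 75 g.
- tall_pot_b: The other taller dried dough pot, about 53 x 51 mm and 77 mm high to the top of a dark wooden bead, 15 mm across, that stands on a pick over its noodle hair. Origin: middle of its foot, z up; nearly round, yaw does not matter. Grip the body from above, 35 mm above the foot, about 45 mm across; the hair overhangs but does not obstruct fingers. 75 g.
- dough_bowl: Bystander: a white bowl of yellow dough, 94 mm across and 60 mm high; origin at the middle of its foot. To be left alone.
- dye_cup: Bystander: a small white cup of red dye paste, 62 mm across and 32 mm high; origin at the middle of its foot. To be left alone.
- dough_ball: Bystander: a pink ball of dough, 51 x 54 mm and 38 mm high; origin at the middle of its underside. To be left alone.
Not all that is in view belongs to the job. Leave any green look-alike of the tall_pot_b alone.

How it is judged:
By the outcome, as a careful person would: the job done as asked, in the order asked, and still so for the second after the job is handed in, with the robot touching nothing.
It also fails if it takes over 131 s, if anything falls off the work surface, if the arm or the gripper's body presses on something with over 40 N, if the wrist force passes 120 N, or if a joint passes its speed limit or range.

### The arm

A 7-joint arm with a two-finger parallel gripper is mounted at the origin on the work surface; the furniture and walls round the work are solid. World frame = base frame: x ahead of the robot, y to its left, z up, the work surface at z = 0. Lengths are in m, angles in rad, forces in N, time in s.
With the tool pointing down it reaches from about 0.425 to 1.025 m from the base axis. Payload 3.6 kg.
Tool frame: the origin (TCP) lies on the mounting face of the last link; the fingertips stand 173 mm ahead of it and the grasp point (between the pads) lies 155 mm ahead of it; z points along the fingers, y is the line along which they close (so a half turn about z gives the same grasp; the last joint's range is limited). The gripper opens to 85 mm and grips with 20 to 120 N. Pads are 22 mm wide; open, the fingers measure 114 mm over their backs; the gripper's body (76 mm by 85 mm) begins 54 mm behind the grasp point. The pads swing forward as they close: fully open they stand 13 mm farther back than shut.
Start: joints at [-1.435, 0.591, 0.048, 1.609, -0.033, 0.943, -0.034], TCP at [0.165, 0.706, 0.405] pointing down, gripper open.
Joint ranges: [-2.69, 2.69], [-0.47, 2.24], [-1.27, 1.36], [0.19, 2.51], [-1.53, 4.68], [0.08, 2.07], [-3.09, 3.09]. Speed limits (rad/s): [2.57, 2.57, 3.14, 3.14, 3.14, 3.14, 3.14].

### API

Orientations are given as [roll, pitch, yaw] about the fixed x, y, z axes, in that order (R = Rz(yaw) Ry(pitch) Rx(roll)).
In Python, from plant import robot, fingers, planner, viewer, ticket gives the robot as it stands. The module is installed in compiled form; this text tells all that it offers. Calls block until the motion is done:
- robot.move_ptp(position, orientation): joint-space move of the TCP to a pose.
- robot.move_linear(position, feed=0.15, attitude=None): straight line of the TCP; attitude=None keeps the orientation; feed is the mean speed in m/s.
- robot.goto_joints(angles): joint-space move.
- fingers.let_go() and fingers.grab(effort=None): open the fingers fully, or close them until they stop; effort is the grip in N (None keeps the last).
- robot.hold(seconds).
- planner.ik(position, orientation): joint angles nearest the present ones, or None.
- viewer.capture(name): name is "scene" or "top"; returns the picture (400x640x3 uint8, blue, green, red); there is no depth.
- viewer.get_calibration(name): a dict with "K" (3x3 intrinsics, pixels), "position" and "rotation" of the camera in the world. Camera axes: x right, y down, z forward; pixel columns grow to the right and rows downward; lengths in m; the calibration is good to about 2 mm. A picture is of the moment at which its call begins. get_calibration takes no time and is no camera call.
A pose or a line that the arm cannot do raises robot.Unreachable and nothing moves.
- ticket.close_job(): hands the job in; it is judged then, once.
Readings, each from a call of its own:
- robot.read_t(): time.
- robot.read_joint_positions(): joint angles.
- robot.read_dq(): joint speeds.
- robot.read_joint_efforts(): joint torques, N m.
- robot.read_tool_pos(): TCP position.
- robot.read_tcp_rot(): TCP orientation.
- robot.read_contact_force(): force on the tool from outside, world axes, zero at the start.
- robot.read_ft_torque(): the same for the moment, N m.
- robot.read_finger_gap(): opening from 0.0 (shut) to 1.0 (fully open).
- robot.read_finger_force(): force on a finger pad.
Only numpy, scipy, OpenCV 4.12 (cv2) and the standard library are available. Lean on these libraries where they do the work, as an engineer would, in place of code of your own. Each camera call takes 0.05 s, during which the arm holds its last target. There are 200 camera calls.

## Working session

There is one attempt and no reset: what is moved stays moved. The work goes in short steps, each a Python script; the robot and the scene stay as the last script left them, time stands still between calls to the robot, and variables do not carry over. Pictures are saved under pics/ and viewed, at most 14 in all, crops included, and the job is handed in when it is done.

```bash
mkdir -p pics; ls
python3 - <<'E'
from plant import robot,viewer
import cv2
for n in("scene","top"):
    cv2.imwrite(f"pics/{n}0.png",viewer.capture(n)); c=viewer.get_calibration(n); print(n,c)
print(robot.read_t(),robot.read_tool_pos(),robot.read_tcp_rot())
E
```

```text
pics
scene {'K': array([[491.4373685 ,   0.        , 320.66452641],
       [  0.        , 491.4373685 , 202.15732488],
       [  0.        ,   0.        ,   1.        ]]), 'position': array([0.15351464, 0.60598854, 0.48562236]), 'rotation': array([-2.0926849 ,  0.01073064, -2.66966749])}
top {'K': array([[397.11638031,   0.        , 316.57372342],
       [  0.        , 397.11638031, 197.57964306],
       [  0.        ,   0.        ,   1.        ]]), 'position': array([ 0.42533248, -0.10847883,  0.88590877]), 'rotation': array([-3.06202453, -0.01182454, -1.57295495])}
0.1 [0.16501472 0.70555176 0.40362947] [-3.13949890e+00  9.79978751e-05  2.91188026e+00]
```

View pics/scene0.png

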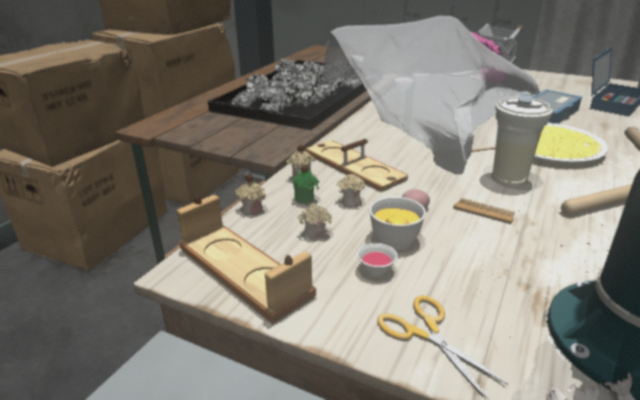

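View pics/top0.png

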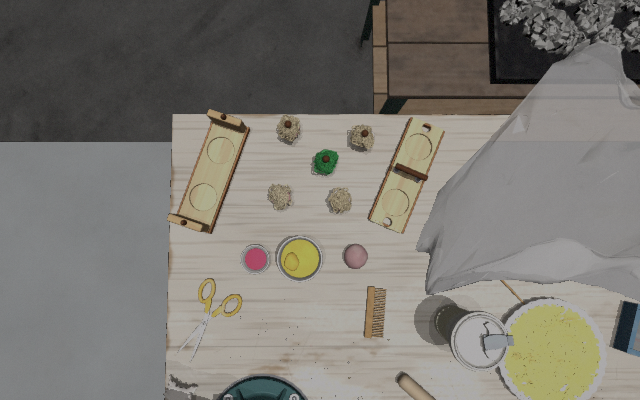

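The scene view shows the rack at lower left and the deck further back. In the top view:
- **Rack:** about (210,172), with pins at about (223,117) and (183,223).
- **Deck:** about (408,175), bar at (411,172).
- **Tall pots:** (288,128) and (361,136).
- **Low pots:** (280,196) and (340,200).
- **Green look-alike:** (325,161).

I'll zoom in for more precise pixels.

Run:
```python
import cv2
a=cv2.imread("pics/top0.png")[100:250,165:265]; b=cv2.imread("pics/top0.png")[100:250,262:452]
cv2.imwrite("pics/c1.png",cv2.resize(a,None,fx=4,fy=4,interpolation=cv2.INTER_CUBIC))
cv2.imwrite("pics/c2.png",cv2.resize(b,None,fx=4,fy=4,interpolation=cv2.INTER_CUBIC))
```

```text
(no output)
```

View pics/c1.png

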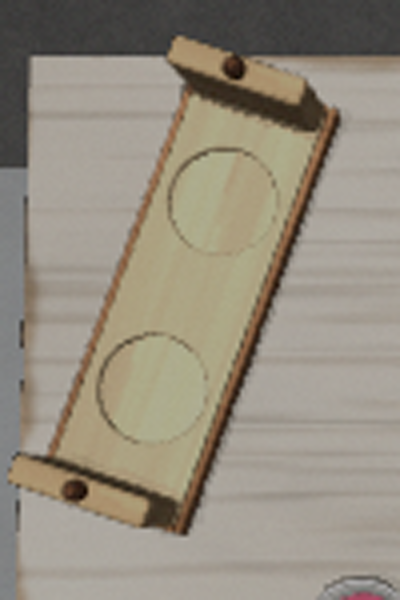

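View pics/c2.png

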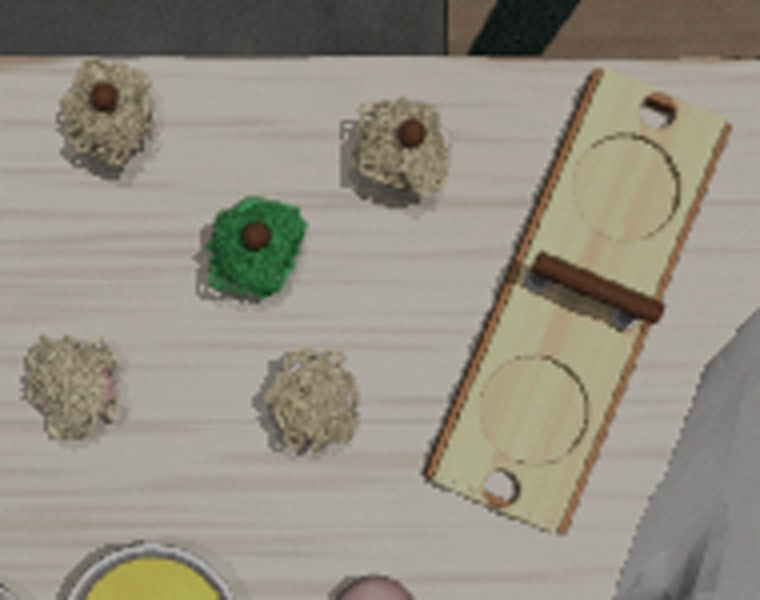

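The crops show both pins at c1 (234,66) and (76,489), and the rack recesses at (223,201) and (152,388). The deck recesses are at c2 (627,187) and (535,410), with the bar centre near (598,288). Now the positions.

```bash
cat > h.py <<'E'
import numpy as np, cv2
from plant import robot,fingers,planner,viewer,ticket
from scipy.spatial.transform import Rotation as R
def ray(n,u,v,z):
    c=viewer.get_calibration(n); r=R.from_euler('xyz',c["rotation"])
    d=r.apply(np.linalg.inv(c["K"])@[u,v,1]); p=np.array(c["position"]); return (p+d*(z-p[2])/d[2])
def proj(n,P):
    c=viewer.get_calibration(n); q=R.from_euler('xyz',c["rotation"]).inv().apply(np.array(P)-c["position"]); q=c["K"]@q; return q[:2]/q[2]
E
python3 - <<'E'
from h import *
def p(o,u,v,z): return ray("top",o+u/4-.375,100+v/4-.375,z)[:2]
np.set_printoptions(precision=4,suppress=True)
def pair(n,a,b): print(n,a,b,"mid",(a+b)/2,"len",np.linalg.norm(a-b),"ang",np.arctan2(*(a-b)[::-1]))
pair("pins",p(165,234,66,.092),p(165,76,489,.092))
pair("rrec",p(165,223,201,.02),p(165,152,388,.02))
pair("drec",p(262,627,187,.014),p(262,535,410,.014))
pair("dhole",p(262,658,111,.014),p(262,502,487,.014))
pair("bar",p(262,540,263,.058),p(262,657,308,.058))
for n,u,v,z in [("lowL",72,386,.045),("lowR",310,402,.045),("tallLbead",103,96,.07),("tallLhair",107,115,.045),("tallRbead",411,132,.07),("tallRhair",402,152,.045),("green",255,235,.07)]: print(n,p(262,u,v,z))
# edge-on scene check
for n,P in [("rackpinA",0)]: pass
A,B=p(165,234,66,.092),p(165,76,489,.092)
for P in ([*A,.094],[*B,.094]): print(proj("scene",P))
for u,v in [(72,386),(310,402),(107,115),(402,152)]: print(proj("scene",[*p(262,u,v,.045),.045]))
s=cv2.imread("pics/scene0.png")[130:310,170:420]
cv2.imwrite("pics/s1.png",cv2.resize(s,None,fx=3.2,fy=3.2,interpolation=cv2.INTER_CUBIC))
E
```

```text
pins [0.655  0.0717] [0.4405 0.1464] mid [0.5477 0.109 ] len 0.22716635192159929 ang -0.3354234085751695
rrec [0.6    0.0928] [0.4967 0.1296] mid [0.5484 0.1112] len 0.1096353778140216 ang -0.3426540331521526
drec [ 0.6092 -0.3465] [ 0.4846 -0.2928] mid [ 0.5469 -0.3196] len 0.1357472112380837 ang -0.40681084596855477
dhole [ 0.6524 -0.3649] [ 0.4422 -0.2738] mid [ 0.5473 -0.3194] len 0.22907481847375433 ang -0.40873598776048264
bar [ 0.5593 -0.2875] [ 0.5353 -0.3489] mid [ 0.5473 -0.3182] len 0.06586538906315571 ang 1.198608340661186
lowL [ 0.4956 -0.0401]
lowR [ 0.4869 -0.1665]
tallLbead [ 0.6455 -0.0576]
tallLhair [ 0.6419 -0.0582]
tallRbead [ 0.6265 -0.2185]
tallRhair [ 0.6218 -0.2169]
green [ 0.5721 -0.1367]
[199.0755 196.3428]
[289.1924 254.6144]
[317.095  212.3106]
[351.2552 182.9052]
[252.543  190.2613]
[302.5986 160.0115]
```

View pics/s1.png

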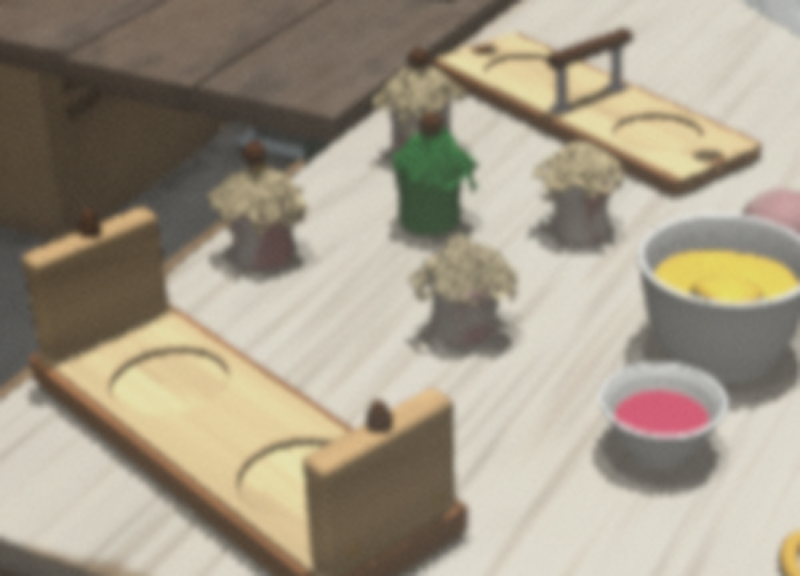

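The measurements hold up: pins 227 mm apart (230 expected), recesses 110/136 mm (110/136 expected). The scene view agrees too. I'll start with the first low pot and check how high the bag reaches near the deck.

```bash
cat >> h.py <<'E'
RM=np.array([.548,.110]); RA=-.338; RX=np.array([np.cos(RA),np.sin(RA)])
YP=RA+np.pi
def go(xy,z,yaw=YP): robot.move_ptp([*xy,z],[np.pi,0,yaw])
def lin(xy,z,feed=.2): robot.move_linear([*xy,z],feed=feed)
def pick(xy,z=.19,yaw=YP,hi=.33,effort=40):
    go(xy,hi,yaw); lin(xy,z,.25); fingers.grab(effort); print("gap",robot.read_finger_gap(),"F",robot.read_finger_force()); lin(xy,hi,.25); print("lifted gap",robot.read_finger_gap())
def place(xy,z,yaw=YP,hi=.33):
    go(xy,hi,yaw); lin(xy,z+.025,.25); lin(xy,z+.002,.05)
    print("force",np.round(robot.read_contact_force(),1),"tcp",np.round(robot.read_tool_pos(),4)); fingers.let_go(); lin(xy,hi,.25); print("t",robot.read_t())
E
python3 - <<'E'
from h import *
for u,v in [(425,250),(425,285),(440,185),(480,130),(598,45)]:
    for z in (0,.1,.2,.3): P=ray("top",u,v,z); print((u,v),z,P[:2].round(3),proj("scene",P).round())
fingers.let_go()
pick([.4956,-.0401]); place(RM-.055*RX,.205)
cv2.imwrite("pics/t1.png",np.vstack([cv2.resize(viewer.capture(n)[o:o+185,150:470],None,fx=1.6,fy=1.6) for n,o in(("top",90),("scene",130))]))
E
```

```text
(425, 250) 0 [ 0.379 -0.36 ] [432. 174.]
(425, 250) 0.1 [ 0.384 -0.331] [431. 136.]
(425, 250) 0.2 [ 0.389 -0.303] [429.  91.]
(425, 250) 0.3 [ 0.395 -0.275] [427.  40.]
(425, 285) 0 [ 0.302 -0.358] [467. 182.]
(425, 285) 0.1 [ 0.316 -0.33 ] [464. 141.]
(425, 285) 0.2 [ 0.33  -0.302] [460.  96.]
(425, 285) 0.3 [ 0.344 -0.273] [456.  42.]
(440, 185) 0 [ 0.524 -0.397] [376. 156.]
(440, 185) 0.1 [ 0.513 -0.365] [378. 121.]
(440, 185) 0.2 [ 0.502 -0.332] [379.  80.]
(440, 185) 0.3 [ 0.491 -0.299] [381.  33.]
(480, 130) 0 [ 0.65  -0.492] [344. 133.]
(480, 130) 0.1 [ 0.625 -0.449] [347. 103.]
(480, 130) 0.2 [ 0.599 -0.405] [350.  67.]
(480, 130) 0.3 [ 0.574 -0.362] [354.  24.]
(598, 45) 0 [ 0.852 -0.775] [324.  93.]
(598, 45) 0.1 [ 0.804 -0.7  ] [327.  70.]
(598, 45) 0.2 [ 0.755 -0.625] [330.  41.]
(598, 45) 0.3 [ 0.707 -0.55 ] [335.   7.]
gap 0.49629410878200336 F 39.3451886589537
lifted gap 0.4970879653886351
force [ 0.8 -0.3 -0.6] tcp [0.4961 0.1283 0.2068]
t 8.1083
```

View pics/t1.png

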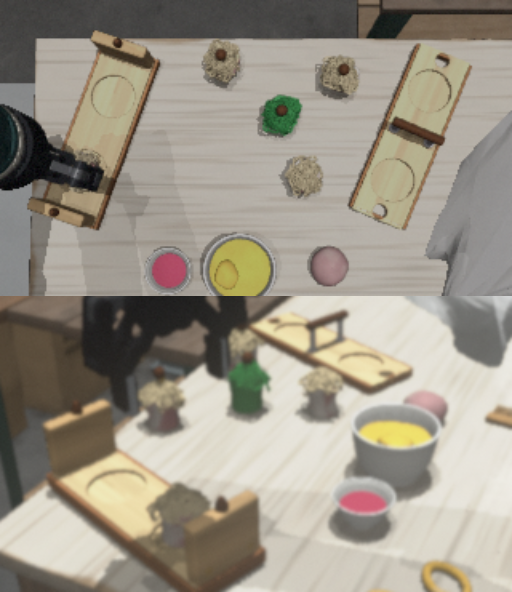

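Low pot one is standing in the near recess. The bag edge overhangs close to the deck (z about 0.13–0.22, about 47 mm from the bar centre), so I'll grip the bar with the tool leaning away from it. Low pot two goes next.

Run:
```python
from h import *
pick([.4869,-.1665]); place(RM+.055*RX,.205)
go([.55,-.1],.36)
cv2.imwrite("pics/t2.png",np.vstack([cv2.resize(viewer.capture(n)[o:o+185,a:a+320],None,fx=1.6,fy=1.6) for n,o,a in(("top",90,150),("scene",130,150))]))
# tilt candidates for deck grip
DA=-.4075; n=np.array([-np.sin(DA),np.cos(DA)])
for yaw in (DA+np.pi/2, DA-np.pi/2):
  for t in (.25,-.25):
    M=R.from_euler('z',DA)*R.from_euler('x',t)*R.from_euler('z',-DA)*R.from_euler('xyz',[np.pi,0,yaw])
    zt=M.apply([0,0,1]); print(yaw,t,zt.round(3),M.apply([0,1,0]).round(3),M.as_euler('xyz').round(3),"flange off along n",-zt[:2]@n*.155, planner.ik(np.array([.547,-.3195,.052])-.155*zt,M.as_euler('xyz')))
```

```text
gap 0.45743671856269646 F 39.26742386793194
lifted gap 0.4542386969016972
force [ 0.4 -0.7 -0.2] tcp [0.5998 0.0918 0.2068]
t 14.675
1.1632963267948966 0.25 [ 0.098  0.227 -0.969] [ 0.918 -0.396  0.   ] [ 3.142 -0.25   1.163] flange off along n -0.03834761368445106 [ 0.2803808   0.81536324  0.43452042  1.9143792  -0.90324473  0.73835014
  0.95672446]
1.1632963267948966 -0.25 [-0.098 -0.227 -0.969] [ 0.918 -0.396  0.   ] [3.142 0.25  1.163] flange off along n 0.03834761368445106 [-0.10902427  0.88638915  0.69540138  1.96208249 -0.58279514  0.50508302
  0.49524659]
-1.9782963267948965 0.25 [ 0.098  0.227 -0.969] [-0.918  0.396  0.   ] [ 3.142  0.25  -1.978] flange off along n -0.03834761368445106 [ 1.13836139  0.95342415 -0.89326254  1.87447359  0.71451623  0.70691745
  2.64994793]
-1.9782963267948965 -0.25 [-0.098 -0.227 -0.969] [-0.918  0.396  0.   ] [ 3.142 -0.25  -1.978] flange off along n 0.03834761368445106 [0.26974527 0.75323859 0.1063744  1.9453052  0.38207135 0.49143196
 2.74031254]
```

View pics/t2.png

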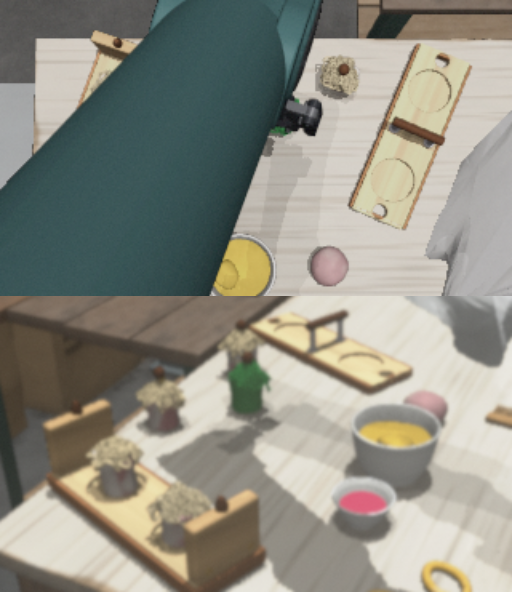

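Both low pots stand in the rack recesses. Next is the deck, gripped with the tool leaning away from the bag.

```bash
cat >> h.py <<'E'
TL=.25
def dpose(c,z,ang,off=.010):
    n=np.array([-np.sin(ang),np.cos(ang)]); zt=np.array([*(-np.sin(TL)*n),-np.cos(TL)])
    g=np.array([*(np.array(c)+off*n),z+.052]); return g-.155*zt,[np.pi,TL,ang+np.pi/2],zt
E
python3 - <<'E'
from h import *
DA=-.4075; c=np.array([.547,-.3193]); n=np.array([-np.sin(DA),np.cos(DA)])
p,o,zt=dpose(c,0,DA)
robot.move_ptp(p-.14*zt,o); robot.move_linear(p,feed=.12)
print("F",robot.read_contact_force().round(1))
fingers.grab(90); print("gap",robot.read_finger_gap(),robot.read_finger_force(),robot.read_contact_force().round(1))
for s,z in ((.02,.03),(.04,.09),(.05,.16)):
    robot.move_linear(dpose(c+s*n,z,DA)[0],feed=.12); print(robot.read_contact_force().round(1))
m=np.array([.548,.1095])
q,oq,_=dpose(m,.16,RA); robot.move_linear(q,feed=.2,attitude=oq)
print(robot.read_finger_gap(),robot.read_contact_force().round(1),robot.read_ft_torque().round(2),robot.read_t())
cv2.imwrite("pics/t3.png",np.vstack([cv2.resize(viewer.capture(n)[o:o+185,a:a+320],None,fx=1.6,fy=1.6) for n,o,a in(("top",90,150),("scene",130,150))]))
E
```

```text
F [0.3 0.4 0.2]
gap 0.11768029467575095 87.75251984596252 [-0.1  1.3  3.7]
[-0.4 -1.2 -3.5]
[ 0.   0.2 -5.6]
[-0.   0.4 -3.9]
0.12008823938490559 [ 0.3  0.3 -4.6] [ 0.49 -0.23 -0.05] 22.6333
```

View pics/t3.png

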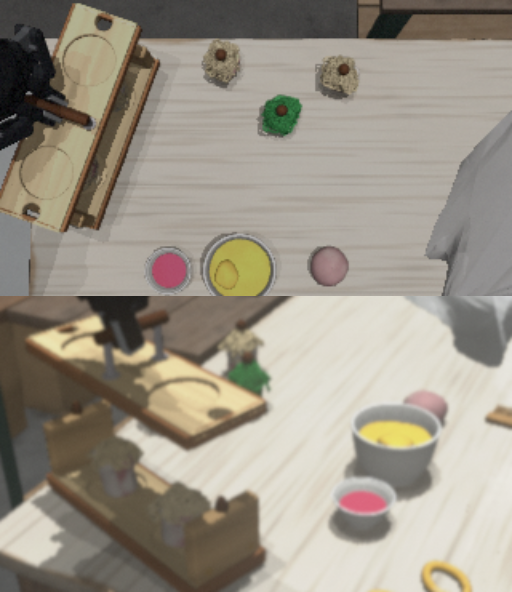

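The deck hangs level above the rack, with holes at crop (103,22) and (31,211) and recesses at (90,60) and (47,172). I'll check its pose against the pins before lowering.

Run:
```python
from h import *
f=lambda u,v:ray("top",150+u/1.6,90+v/1.6,.174)[:2]
for a,b in (((90,60),(47,172)),((103,22),(31,211))):
    a,b=f(*a),f(*b); print((a+b)/2,np.linalg.norm(a-b),np.arctan2(*(a-b)[::-1]))
```

```text
[0.54633416 0.10602269] 0.13546948894896055 -0.3421288500504646
[0.54664279 0.10738682] 0.228368662364408 -0.33936855503790997
```

Run:
```python
from h import *
m=np.array([.549,.111])
for z,f in ((.105,.12),(.095,.05),(.089,.03),(.084,.03),(.0815,.02)):
    robot.move_linear(dpose(m,z,RA)[0],feed=f); F=robot.read_contact_force(); print(z,F.round(1),robot.read_ft_torque().round(2))
    if F[2]>12 or abs(F[:2]).max()>12: print("stop"); break
cv2.imwrite("pics/t4.png",np.vstack([cv2.resize(viewer.capture(n)[o:o+185,a:a+320],None,fx=1.6,fy=1.6) for n,o,a in(("top",90,100),("scene",130,150))]))
print(robot.read_t())
```

```text
0.105 [-0.1  0.1 -3.5] [ 0.46 -0.16  0.  ]
0.095 [ 0.  -0.  -4.2] [ 0.45 -0.17  0.04]
0.089 [ 0.2 -0.1 -3.8] [ 0.51 -0.19  0.07]
0.084 [ 4.  -2.4 -7.2] [ 0.11 -0.84  0.21]
0.0815 [0.  0.5 8.5] [-0.18  0.13 -0.03]
24.7333
```

View pics/t4.png

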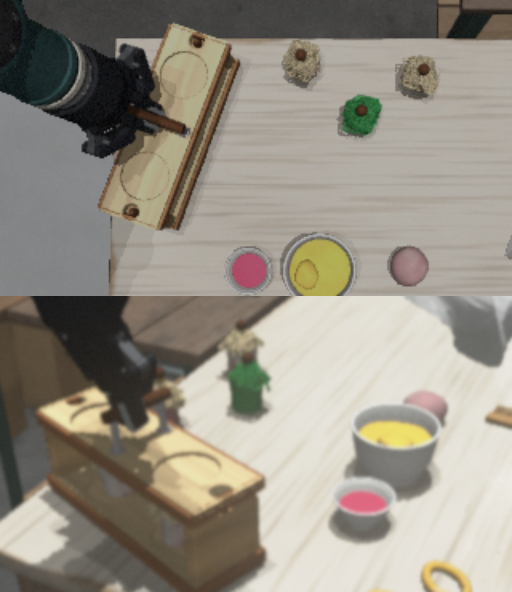

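The deck is down with the pins visible in both holes, and Fz confirms it landed. I'll release it and measure the recesses.

Run:
```python
from h import *
p,o,zt=dpose([.549,.111],.0815,RA)
fingers.let_go(); robot.move_linear(p-.14*zt,feed=.25)
go([.6455,-.0576],.33)
cv2.imwrite("pics/t5full.png",viewer.capture("top"));cv2.imwrite("pics/t5.png",np.vstack([cv2.resize(viewer.capture(n)[o:o+150,a:a+200],None,fx=2,fy=2) for n,o,a in(("top",95,150),("scene",150,150))]))
print(robot.read_t())
```

```text
27.8333
```

View pics/t5.png

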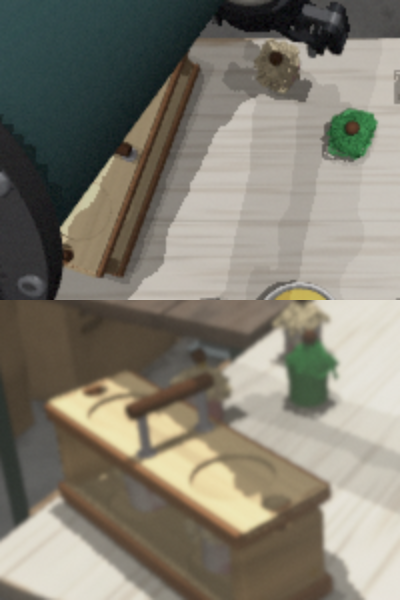

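The deck sits flat on the panels with its recesses free. Next are the tall pots.

Run:
```python
from h import *
f=lambda u,v:ray("top",100+u/1.6,90+v/1.6,.095)[:2]
a,b=f(184,75),f(145,176); m=(a+b)/2; print(m,np.linalg.norm(a-b))
M=np.array([.5485,.1105])
if np.linalg.norm(m-M)<.006:
    pick([.643,-.058]); place(M+.068*RX,.28,hi=.37)
    cv2.imwrite("pics/t6.png",np.vstack([cv2.resize(viewer.capture(n)[o:o+150,a:a+250],None,fx=2,fy=2) for n,o,a in(("top",95,150),("scene",130,150))]))
```

```text
[0.54764338 0.1096315 ] 0.1356316139787131
gap 0.5143238532962788 F 39.82901185670926
lifted gap 0.5116934176829424
force [0.4 0.  5.5] tcp [0.6133 0.0878 0.283 ]
t 32.65
```

View pics/t6.png

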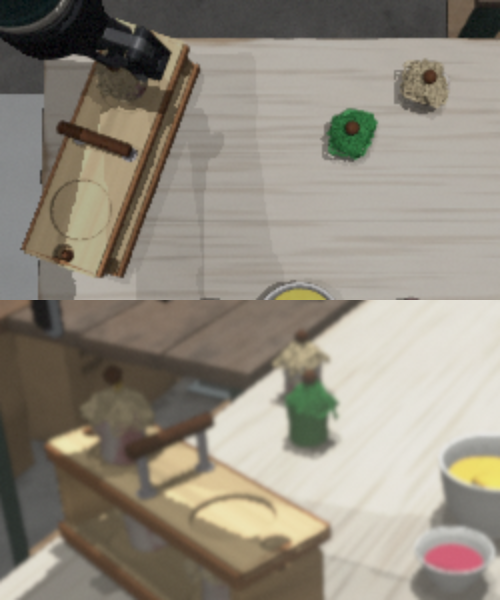

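Run:
```python
from h import *
M=np.array([.5483,.1102])
pick([.6235,-.2175]); place(M-.068*RX,.28,hi=.37)
go([.55,-.2],.38)
t=viewer.capture("top");s=viewer.capture("scene"); cv2.imwrite("pics/t7full.png",t)
cv2.imwrite("pics/t7.png",np.vstack([cv2.resize(i[o:o+150,a:a+210],None,fx=2,fy=2) for i,o,a in((t,95,150),(s,150,150))]))
```

```text
gap 0.5001783522941512 F 39.84704635106027
lifted gap 0.4979660612293621
force [ 0.3 -0.8 -0.8] tcp [0.4841 0.1328 0.2819]
t 39.2417
```

View pics/t7.png

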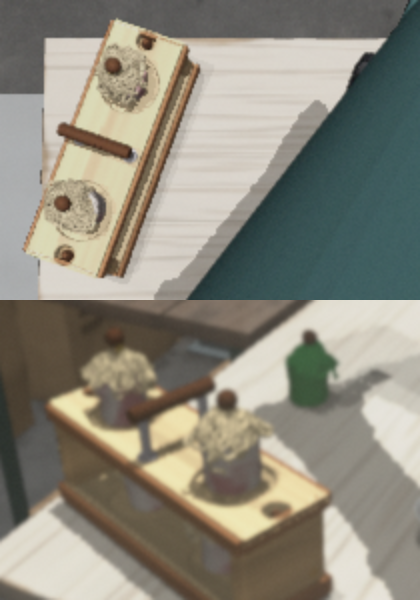

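Both tall pots stand in the deck recesses. I'll triangulate the beads to check seating and tilt; seated, the bead centre should be at z about 0.16.

Run:
```python
from h import *
from scipy.optimize import least_squares
s0=lambda u,v:np.array([170+u/3.2,130+v/3.2]); t0=lambda u,v:np.array([262+u/4-.4,100+v/4-.4])
for n,a,b in (("far now",(206.3,127.3),(206.5,167.5)),("near now",(181,196.4),(263,199)),("L orig",t0(103,96),s0(254,152)),("R orig",t0(411,132),s0(419,57))):
    r=least_squares(lambda P:np.r_[proj("top",P)-a,proj("scene",P)-b],[.55,0,.1]); print(n,r.x.round(4),r.cost.round(2))
M=np.array([.5483,.1102]); print(M+.068*RX,M-.068*RX)
s=cv2.imread("pics/t7.png")[300:,:]
cv2.imwrite("pics/t8.png",cv2.resize(viewer.capture("scene")[155:260,165:295],None,fx=5.5,fy=5.5,interpolation=cv2.INTER_CUBIC))
```

```text
far now [0.6152 0.0874 0.1615] 0.64
near now [0.4865 0.1307 0.1608] 0.21
L orig [ 0.6455 -0.0574  0.0714] 0.03
R orig [ 0.6259 -0.2184  0.0717] 0.02
[0.61245254 0.08765114] [0.48414746 0.13274886]
```

View pics/t8.png

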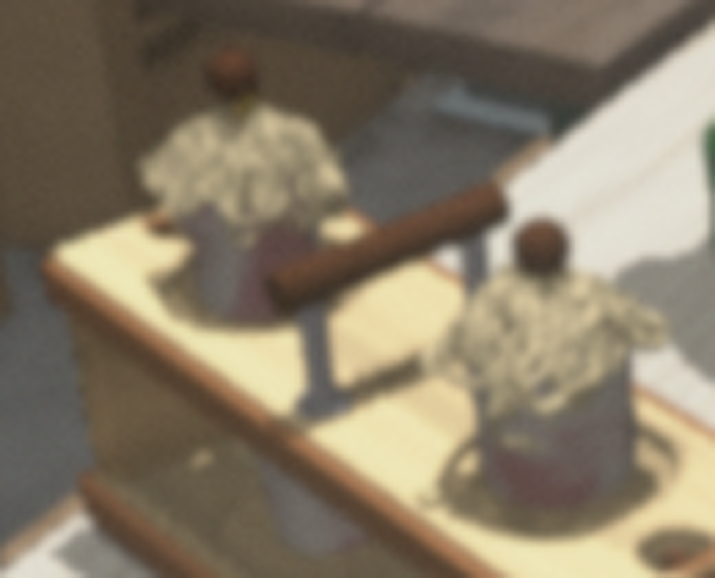

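The beads rose by 0.090 and 0.089 m, which puts both tall pots on the recess floors at z 0.090 and upright. Handing in.

```bash
python3 -c "
from plant import ticket,robot
print(robot.read_t(),ticket.close_job())"
```

```text
the job is handed in; nothing more can be done
40.675 None
```

The rack is loaded in the order asked and the job was handed in at 40.7 s: both low pots in the bottom recesses, the deck down on its pins and both tall pots seated upright in it; the arm never went for the bowl, cup, dough ball or green look-alike.

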